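Press a case lid home with a toggle clamp

TASK

Two small toggle-clamp fixtures stand on the makerspace table, each holding a printed case; on one of them the white lid still stands proud. Swing that fixture's clamp over onto the lid and press it down until the lid is flush, then swing the clamp back fully open so that the case can be taken out. Do not touch the cases themselves, and leave the other fixture and the things around alone.

Things in the scene. Friction and masses are not known exactly. Their poses are not given: they have to be found in the camera images.
- fixture_a: Fixture holding the unfinished case: aluminium base plate 205 x 94 x 12 mm, fixed to the table. Origin: on the table straight below the clamp's hinge axis, on the plate's mid-line. x runs level from the nest to the hinge and on to the handle side (roughly away from the robot), y along the hinge axis, z up. The nest, four black walls up to 24 mm above the table, is centred at x = -100 mm.
- fixture_a_hinge (a point): Point on the clamp's hinge axis, 85 mm above the table; axes as fixture_a. Two upright steel cheeks stand beside it, up to 100 mm above the table (|x| up to 22 mm, |y| up to 19 mm, on the +y side a round boss to 27 mm).
- clamp_a (a joint): Angle (rad) of the clamp, one stiff L-shaped lever (arm and handle). 0: arm level over the nest, rubber pad just touching a flush lid; grows as the arm rises; 1.55: stop, arm nearly upright, where it starts. An over-centre spring pushes it away from 0.78: below, it falls shut, above, it falls open, damped. Tipping takes 5 to 7 N at plate or grip. To press a lid home, add 5 to 8 N at the plate.
- clamp_a_nose (a point): Centre of the top of the pressing plate (30 x 32 mm) near the end of the clamp arm, 100 mm from the hinge and, arm level, 10 mm above the hinge axis; moves with the arm. The arm is a steel bar 20 mm wide and 14 mm thick, centred on the hinge axis and reaching 118 mm from it. Axes: fixture_a's when the arm is level.
- clamp_a_pad (a point): Centre of the underside of the round rubber pad (22 mm wide) below the plate, 100 mm out from the hinge and 43 mm below it with the arm level; moves with the arm.
- clamp_a_grip (a point): Middle of the black rubber grip (20 mm thick, outer 70 mm of the handle), on the handle's axis 95 mm from the hinge; the handle ends at 126 mm. It is rigid with the arm and in its upright plane: with the arm level it leans 30 degrees from upright away from the nest; with the arm up it points away from the nest, 29 degrees below level.
- case_a: The unfinished case: grey printed box 60 x 60 x 30 mm, about 0.1 kg, lying loose in fixture_a's nest (2 mm play). Origin: centre of its underside, 12 mm above the table.
- lid_a (a joint): How far its white lid (a 43 mm square plug) is pressed in, m. 0: 14 mm proud of the case's rim; 0.014: flush, at its stop. Starts between 0 and 0.003. Tight fit: moves under about 10 N and stays where it is left; the clamp's spring alone (about 5 N) does not seat it.
- lid_a_top (a point): Centre of the top of that lid: 56 mm above the table at lid_a = 0, 42 mm when flush.
- fixture_b: The other fixture, of the same make, size and axes, with a finished case in its nest. Fixed to the table.
- clamp_b (a joint): Angle of its clamp, read as clamp_a; starts open at 1.55 and is to be left so.
- case_b: The finished case, the same grey box with its white lid already flush, in fixture_b's nest. Origin: centre of its underside.
- glue: White glue bottle, 38 mm wide, 100 mm tall, standing on the table; origin: centre of its underside.
- parts_tray: White tray, 100 x 120 x 45 mm; origin: centre of its underside.
- screwdriver: Screwdriver, 170 mm long, lying on the table along its x axis.
Things that resemble listed ones, but are neither listed nor needed, are in the scene too. What is shaped like the case_a but blue or green is not meant.

How it is judged:
By the outcome, as a careful person would: the job done as asked, in the order asked, and still so for the second after the job is handed in, with the robot touching nothing.
It also fails if it takes over 48 s, if anything falls off the work surface, if the arm or the gripper's body presses on something with over 40 N, if the wrist force passes 120 N, or if a joint passes its speed limit or range.

ROBOT

A 6-joint arm with a two-finger parallel gripper is mounted at the origin on the work surface. World frame = base frame: x ahead of the robot, y to its left, z up, the work surface at z = 0. Lengths are in m, angles in rad, forces in N, time in s.
With the tool pointing down it reaches from about 0.35 to 0.775 m from the base axis. Payload 5.5 kg.
Tool frame: the origin (TCP) lies at the very end of the fingers, on their centre line; the grasp point (between the pads) lies env.hold_point_z behind it (env.hold_point_z is the distance from the TCP to the grasp point, in m); z points along the fingers, y is the line along which they close (so a half turn about z gives the same grasp; the last joint's range is limited). The gripper opens to 85 mm and grips with 20 to 120 N. Pads are 22 mm wide; open, the fingers measure 114 mm over their backs; the gripper's body (76 mm by 85 mm) begins 54 mm behind the grasp point. The pads swing forward as they close: fully open they stand 13 mm farther back than shut.
Start: joints at [-1.405, 0.313, 0.046, 1.304, 0, 1.431], TCP at [0.173, -0.548, 0.231] pointing down, gripper open.
Joint ranges: [-2.76, 2.76], [-0.86, 1.69], [-1.03, 1.26], [-2.2, 2.34], [-1.47, 1.5], [-3.14, 3.14]. Speed limits (rad/s): [2.57, 2.57, 3.14, 3.14, 3.14, 3.14].

INTERFACE

Orientations are given as a unit quaternion [w, x, y, z].
In Python, from workcell import env gives the robot as it stands.
- The arm moves only by the tool carry_out, never from a script. Its argument "steps" is a list of rows, each a list of 3 entries, a list of its own where there are three numbers: the turn, a rotation vector about the tool's x, y, z in degrees, then the shift along the tool's x, y, z in cm, then the closure in counts, from 0 (fully open) to 255 (shut). A call has exactly 8 rows; each row is the pose to reach, as a shift and turn from the pose commanded when the call began, along the tool's axes at that moment; what a row does not reach only later rows make up. A row lasts 1/8 s, in which the tool goes at most 62.5 mm and 10.7 degrees, less where a joint would pass 70% of its speed; a pose out of reach is approached as far as the arm can. A call with a gripper value outside its range is refused whole. The fingers move at their own pace and stop on an object; "force" is the grip in N (left out, the last holds). Time passes only in rows, so rows that repeat a pose let the fingers close, or fill a call up. It gives the time, the measured TCP pose, the force, the opening and the grip force at its end, in the units of the state.
- env.get_state(): the state, without advancing time (a new reading comes with each control period).
- env.read_camera(name): name is "scene" or "side" or "wrist"; returns (picture, depth): 480x640x3 uint8, red, green, blue; 480x640 float32, m along the optical axis (not along the pixel's ray), 0 where there is no reading.
- env.get_calibration(name): a dict with "fx", "fy", "cx", "cy" (pixels), "origin" and "orientation" of the camera in the world. Camera axes: x right, y up, looking along -z (the intrinsics and any distortion apply to the point x, -y, -z); pixel columns grow to the right and rows downward; lengths in m; the calibration is good to about 2 mm. A picture is of the moment at which its call begins: read the wrist's pose just before it. get_calibration takes no time and is no camera call; for the wrist camera it gives the pose at the moment of the call.
- env.hand_in(): hands the job in; it is judged then, once.
The state is a dict: "clock": time; "joint_pos": joint angles; "qvel": joint speeds; "tau": joint torques, N m; "tcp_pos": TCP position; "orientation": TCP orientation; "wrist_force": force on the tool from outside, world axes, zero at the start; "ft_torque": the same for the moment, N m; "finger_gap": finger opening in m; "grip_force": force on a finger pad.
Only numpy, scipy, OpenCV 4.12 (cv2) and the standard library are available. Lean on these libraries where they do the work, as an engineer would, in place of code of your own. Each camera call takes 0.05 s, during which the arm holds its last target. There are 200 camera calls.

## Working session

There is one attempt and no reset: what is moved stays moved. The work goes in short steps, Python scripts to look and compute and a tool call to move; the robot and the scene stay as the last step left them, time stands still between calls to the robot, and variables do not carry over. Pictures are saved under pics/ and viewed, at most 10 in all, crops included, and the job is handed in when it is done.

Besides the shell and the picture viewer there is one more tool, called after "Call:" as a command line: name --argument value ..., lists and objects as JSON in quotes. carry_out: Moves the arm, as the interface text tells. Its arguments: {"type":"object","properties":{"steps":{"type":"array","items":{"type":"array"}},"force":{"type":"number"}},"required":["steps"]}

```bash
mkdir -p pics; cat > h.py <<'E'
import numpy as np,cv2
from scipy.spatial.transform import Rotation as R
from workcell import env
def q2R(q): return R.from_quat([q[1],q[2],q[3],q[0]])
def look(n):
    c=env.get_calibration(n); p,d=env.read_camera(n); return p,d,c
def world(c,d):
    v,u=np.mgrid[0:480,0:640]
    x=(u-c['cx'])/c['fx']*d; y=-(v-c['cy'])/c['fy']*d
    P=np.stack([x,y,-d],-1)
    return P@q2R(c['orientation']).as_matrix().T+np.array(c['origin'])
E
python3 - <<'E'
from h import *
print(env.hold_point_z, env.get_state())
for n in('scene','side'):
    p,d,c=look(n); print(n,c); cv2.imwrite(f'pics/{n}0.png',p[:,:,::-1]); np.savez(f'{n}0.npz',p=p,d=d,W=world(c,d))
E
```

```text
0.0187 {'clock': 0.0, 'joint_pos': array([-1.40460218e+00,  3.13988770e-01,  4.50023241e-02,  1.30359769e+00,
        2.41656820e-05,  1.43119216e+00]), 'qvel': array([-0.00176777,  0.00067745, -0.00044025, -0.00040153, -0.00096762,
       -0.00109095]), 'tau': array([-1.59037827e-04, -4.80627859e+01,  2.98532957e+01,  1.91324466e-02,
       -1.94655895e-04,  1.96380171e-06]), 'tcp_pos': array([ 0.17301877, -0.54782991,  0.23042503]), 'orientation': array([-8.93987085e-04,  9.88333285e-01,  1.52304031e-01,  1.97653357e-07]), 'wrist_force': array([-0.60552363,  0.59601597,  0.90384428]), 'ft_torque': array([-0.03414192, -0.01697899,  0.02801666]), 'grip_force': 0.0, 'finger_gap': 0.08521420386766776}
scene {'fx': 579.6172330672281, 'fy': 579.6172330672281, 'cx': 321.40351584298065, 'cy': 241.76589898051407, 'origin': array([ 1.08556927, -0.74613052,  1.03233803]), 'orientation': array([0.86745239, 0.36800653, 0.13965035, 0.30429479])}
side {'fx': 514.4459756837356, 'fy': 514.4459756837356, 'cx': 317.25271727573164, 'cy': 237.82341639133824, 'origin': array([-0.27931171,  0.99343327,  0.84709006]), 'orientation': array([-0.2686576 , -0.16091327,  0.47376941,  0.82308721])}
```

View pics/scene0.png

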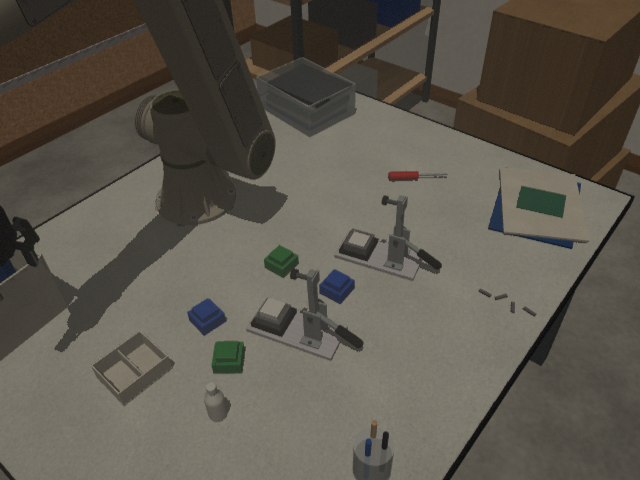

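View pics/side0.png

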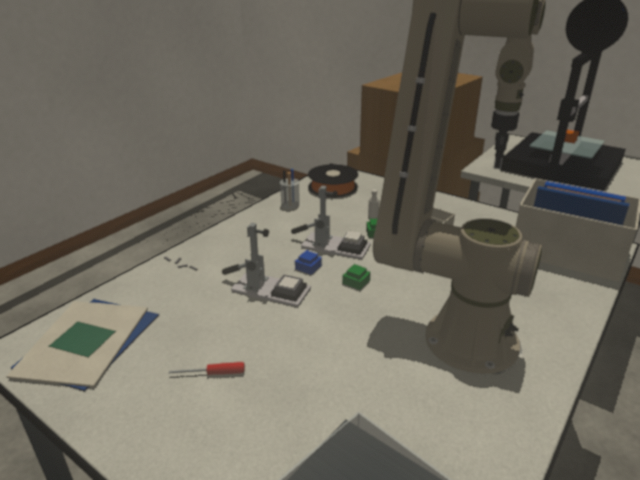

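Two fixtures are in view in the scene picture: the near one (lid at about 275,307) and the far one (lid at about 359,240). The near lid looks taller, so I'll check it with depth and an enlarged crop.

```bash
python3 - <<'E'
from h import *
z=np.load('scene0.npz');p,d,W=z['p'],z['d'],z['W']
cv2.imwrite('pics/crop1.png',cv2.resize(p[220:370,235:455,::-1],(792,540),interpolation=cv2.INTER_CUBIC))
for (u,v) in [(275,307),(359,239),(262,316),(347,245),(254,327),(340,254),(330,349),(410,270),(313,274),(401,200),(350,337),(430,259),(297,275),(388,201)]:
    print((u,v),np.round(np.median(W[v-1:v+2,u-1:u+2].reshape(-1,3),0),4))
# plate points: z between 6 and 17mm
for n,(x0,x1,y0,y1) in {'near':(240,370,260,365),'far':(330,445,190,285)}.items():
    S=W[y0:y1,x0:x1]; I=p[y0:y1,x0:x1]
    for lo,hi in((.007,.017),(.035,.048),(.050,.062)):
        m=(S[...,2]>lo)&(S[...,2]<hi); Q=S[m]
        if lo<.01:
            r=cv2.minAreaRect((Q[:,:2]*1000).astype(np.float32)); print(n,lo,len(Q),r)
        m2=m&(I.min(-1)>110); print('bright',m2.sum(),S[m2].mean(0) if m2.any() else '')
E
```

```text
(275, 307) [ 0.4768 -0.1861  0.0562]
(359, 239) [0.484  0.1131 0.043 ]
(262, 316) [ 0.4647 -0.2153  0.0449]
(347, 245) [0.4727 0.0801 0.0392]
(254, 327) [ 0.4523 -0.2328  0.0126]
(340, 254) [0.4623 0.0637 0.015 ]
(330, 349) [ 0.6208 -0.1749  0.0141]
(410, 270) [0.628  0.1238 0.0136]
(313, 274) [ 0.5714 -0.1623  0.2039]
(401, 200) [0.5817 0.1309 0.2046]
(350, 337) [ 0.6513 -0.1457  0.0504]
(430, 259) [0.6623 0.1539 0.0513]
(297, 275) [ 0.538  -0.174   0.1891]
(388, 201) [0.5508 0.1267 0.1883]
near 0.007 1767 ((502.4420166015625, -118.24267578125), (304.7078552246094, 310.0880126953125), 38.07133102416992)
bright 797 [ 0.55699332 -0.17286371  0.01351632]
bright 0 
bright 283 [ 0.47135562 -0.18949056  0.0562983 ]
far 0.007 1218 ((517.954833984375, 210.00213623046875), (317.8212890625, 360.7850036621094), 38.59027099609375)
bright 618 [0.56366692 0.12742566 0.01341272]
bright 176 [0.48306751 0.11212656 0.04406282]
bright 0
```

View pics/crop1.png

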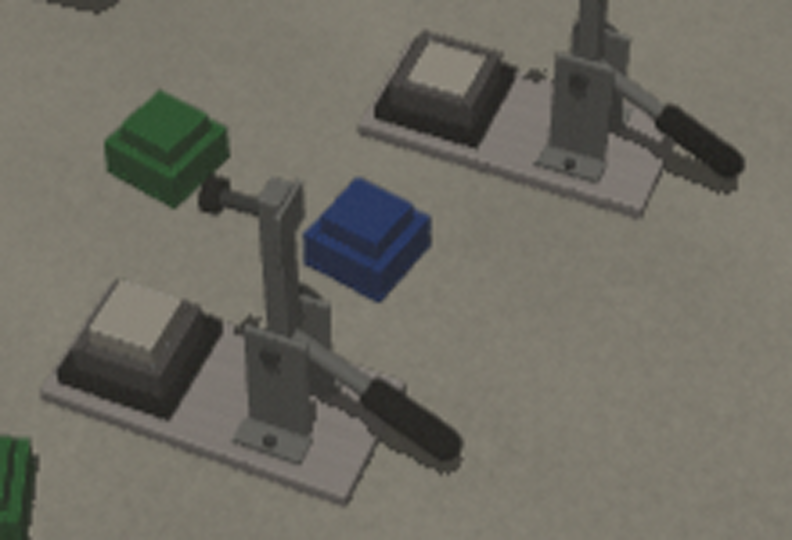

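Fixture A is the near one: its lid top is at 56 mm, against 43 mm for the far one. Next I'll fit the frame.

```bash
python3 - <<'E'
from h import *
z=np.load('scene0.npz');p,W=z['p'],z['W']
def comp(m,seed):
    n,l=cv2.connectedComponents(m.astype(np.uint8)); return l==l[seed[1],seed[0]]
Z=W[...,2]
m=comp((Z>.0085)&(Z<.018),(330,349)); Q=(W[m][:,:2]*1000).astype(np.float32)
r=cv2.minAreaRect(Q);print('plate',m.sum(),r,cv2.boxPoints(r).round(1).tolist())
m=comp((Z>.0525)&(Z<.06),(275,307));Q=(W[m][:,:2]*1000).astype(np.float32)
r=cv2.minAreaRect(Q);print('lid',m.sum(),r, 'z',np.median(W[m][:,2]))
# upright arm
sub=np.zeros_like(Z,bool);sub[262:300,285:330]=1
for lo,hi in((.12,.14),(.14,.16),(.16,.18),(.19,.21)):
    m=sub&(Z>lo)&(Z<hi)&(W[...,0]>.55); 
    if m.any():print(lo,m.sum(),W[m].min(0).round(3),W[m].max(0).round(3))
E
```

```text
plate 1430 ((525.0087890625, -174.9110565185547), (206.60694885253906, 96.93082427978516), 15.333888053894043) [[412.6000061035156, -155.5], [438.20001220703125, -249.0], [637.5, -194.3000030517578], [611.7999877929688, -100.9000015258789]]
lid 308 ((472.1292724609375, -189.33013916015625), (44.29710006713867, 46.20116424560547), 16.799053192138672) z 0.05614107693893888
0.12 26 [ 0.562 -0.175  0.123] [ 0.576 -0.152  0.14 ]
0.14 67 [ 0.563 -0.174  0.14 ] [ 0.575 -0.151  0.159]
0.16 58 [ 0.561 -0.176  0.16 ] [ 0.58  -0.145  0.18 ]
0.19 138 [ 0.552 -0.177  0.19 ] [ 0.579 -0.147  0.208]
```

Call:
carry_out --steps '[[[0,0,0],[5.4,-2.5,-2],255],[[0,0,0],[10.9,-4.9,-4],255],[[0,0,0],[16.3,-7.4,-4],255],[[0,0,1],[21.7,-9.9,-4],255],[[0,0,2],[27.2,-12.3,-4],255],[[0,0,2],[32.6,-14.8,-4],255],[[0,0,2],[38.0,-17.3,-4],255],[[0,0,2],[43.4,-19.8,-4],255]]' --force 60

```text
clock: 1.1
tcp_pos: [0.5284, -0.2273, 0.2709]
orientation: [-0.0, 0.991, 0.135, -0.0]
wrist_force: [0.7, -0.8, 0.7]
finger_gap: -0.0
grip_force: 0.0
```

```bash
cat >> h.py <<'E'
H=np.array([.5687,-.1626,0]); F=R.from_euler('z',15.5,degrees=True)
def st():
    s=env.get_state(); print('t',round(s['clock'],2),'fix mm',(F.inv().apply(s['tcp_pos']-H)*1000).round(1),'rot',q2R(s['orientation']).as_euler('xyz',degrees=True).round(2),'F_fix',F.inv().apply(s['wrist_force']).round(2),'gap',round(s['finger_gap'],4)); return s
def to(*pts):
    s=env.get_state(); Rt=q2R(s['orientation'])
    for q in pts: print(q,'-> cm',(Rt.inv().apply(H+F.apply(np.array(q)/1000)-s['tcp_pos'])*100).round(2))
E
python3 -c "
from h import *
st();to((50,0,260),(50,0,178))"
```

```text
t 1.1 fix mm [-56.1 -51.6 270.9] rot [-1.7999e+02  3.0000e-02  1.5520e+01] F_fix [ 0.46 -0.93  0.73] gap -0.0
(50, 0, 260) -> cm [10.61 -5.15  1.09]
(50, 0, 178) -> cm [10.61 -5.15  9.29]
```

Call:
carry_out --steps '[[[0,0,0],[5.3,-2.6,0],255],[[0,0,0],[10.6,-5.1,0],255],[[0,0,0],[10.6,-5.1,0],255],[[0,0,0],[10.6,-5.1,3],255],[[0,0,0],[10.6,-5.1,6],255],[[0,0,0],[10.6,-5.1,9],255],[[0,0,0],[10.6,-5.1,9.3],255],[[0,0,0],[10.6,-5.1,9.3],255]]'

```text
clock: 2.1
tcp_pos: [0.6156, -0.152, 0.179]
orientation: [0.0, 0.991, 0.135, 0.0]
wrist_force: [-0.0, -0.4, 0.8]
finger_gap: -0.0
grip_force: 0.0
```

```bash
python3 -c "
from h import *
st()
p,d,c=look('scene');cv2.imwrite('pics/s2.png',cv2.resize(p[160:400,200:460,::-1],(650,600),interpolation=cv2.INTER_CUBIC))"
```

```text
t 2.1 fix mm [ 48.   -2.3 179. ] rot [179.98  -0.    15.48] F_fix [-0.12 -0.36  0.84] gap -0.0
```

View pics/s2.png

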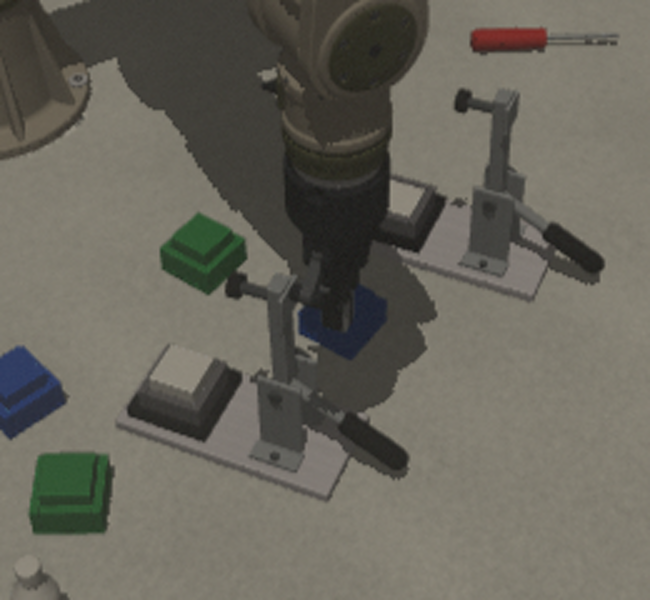

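The closed fingers (crop ~340,315) are behind the upright arm of fixture A and clear of it. I'll push it towards the nest now.

Call:
carry_out --steps '[[[0,0,0],[-1.2,0,0],255],[[0,0,0],[-2.2,0,-0.1],255],[[0,0,0],[-3.0,0,-0.2],255],[[0,0,0],[-3.8,0,-0.3],255],[[0,0,0],[-4.6,0,-0.3],255],[[0,0,0],[-5.6,0,-0.2],255],[[0,0,0],[-6.6,0,0],255],[[0,0,0],[-7.6,0,0.3],255]]'

```text
clock: 3.15
tcp_pos: [0.5441, -0.1715, 0.1759]
orientation: [0.0, 0.991, 0.135, 0.002]
wrist_force: [5.1, 1.7, -1.2]
finger_gap: 0.0003
grip_force: 2.4
```

```bash
python3 -c "
from h import *
st()"
```

```text
t 3.15 fix mm [-26.   -2.  175.9] rot [179.96  -0.26  15.57] F_fix [ 5.41  0.29 -1.24] gap 0.0003
```

Call:
carry_out --steps '[[[0,0,0],[-0.8,0,0.4],255],[[0,0,0],[-1.6,0,0.8],255],[[0,0,0],[-2.4,0,1.4],255],[[0,0,0],[-3.0,0,1.9],255],[[0,0,0],[-3.6,0,2.4],255],[[0,0,0],[-4.2,0,3.0],255],[[0,0,0],[-4.2,0,3.0],255],[[0,0,0],[-4.2,0,3.0],255]]'

```text
clock: 4.15
tcp_pos: [0.5022, -0.1831, 0.1453]
orientation: [0.0, 0.991, 0.135, 0.0]
wrist_force: [-0.7, -0.6, -0.7]
finger_gap: -0.0
grip_force: 0.0
```

```bash
python3 -c "
from h import *
st()
p,d,c=look('scene');cv2.imwrite('pics/s3.png',cv2.resize(p[160:400,200:460,::-1],(650,600),interpolation=cv2.INTER_CUBIC))"
```

```text
t 4.15 fix mm [-69.5  -1.9 145.3] rot [179.99  -0.    15.52] F_fix [-0.87 -0.41 -0.66] gap -0.0
```

View pics/s3.png

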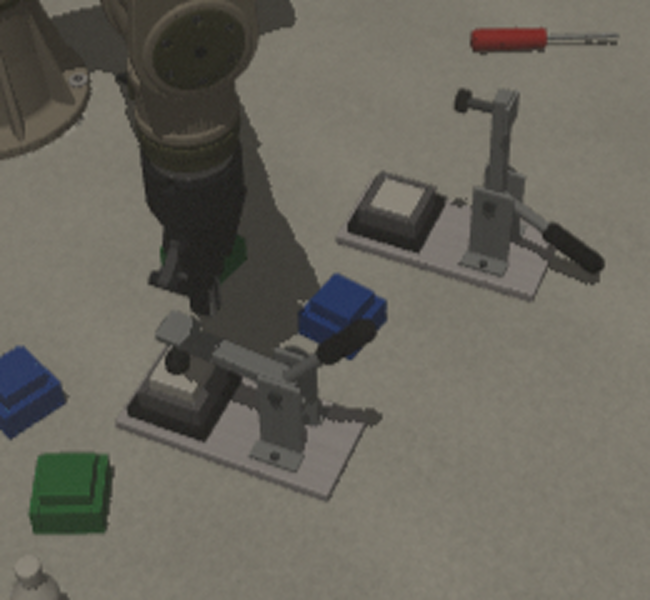

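The clamp has tipped and its pad is falling onto the lid (crop ~178,362). I'll move over the plate and down to just above it.

Call:
carry_out --steps '[[[0,0,0],[-1.5,-0.2,0],255],[[0,0,0],[-2.9,-0.2,0],255],[[0,0,0],[-2.9,-0.2,0],255],[[0,0,0],[-2.9,-0.2,1],255],[[0,0,0],[-2.9,-0.2,2],255],[[0,0,0],[-2.9,-0.2,3],255],[[0,0,0],[-2.9,-0.2,3.5],255],[[0,0,0],[-2.9,-0.2,3.5],255]]'

```text
clock: 5.2
tcp_pos: [0.4734, -0.1886, 0.1096]
orientation: [-0.0, 0.991, 0.135, -0.0]
wrist_force: [-0.5, -0.7, 0.7]
finger_gap: 0.0002
grip_force: 0.0
```

```bash
python3 -c "
from h import *
st()"
```

```text
t 5.2 fix mm [-98.8   0.4 109.6] rot [-1.7996e+02  5.0000e-02  1.5530e+01] F_fix [-0.62 -0.52  0.73] gap 0.0002
```

Call:
carry_out --steps '[[[0,0,0],[0,0,0.2],255],[[0,0,0],[0,0,0.4],255],[[0,0,0],[0,0,0.6],255],[[0,0,0],[0,0,0.8],255],[[0,0,0],[0,0,1.0],255],[[0,0,0],[0,0,1.2],255],[[0,0,0],[0,0,1.3],255],[[0,0,0],[0,0,1.3],255]]'

```text
clock: 6.2
tcp_pos: [0.4731, -0.1893, 0.098]
orientation: [0.001, 0.991, 0.135, -0.001]
wrist_force: [-2.8, -0.9, 5.0]
finger_gap: 0.0002
grip_force: 2.3
```

```bash
python3 -c "
from h import *
st()"
```

```text
t 6.2 fix mm [-99.3  -0.2  98. ] rot [1.7993e+02 7.0000e-02 1.5490e+01] F_fix [-2.96 -0.09  5.05] gap 0.0002
```

Contact, at about 5 N. I'll press on in 1 mm steps until the force rises at the stop.

Call:
carry_out --steps '[[[0,0,0],[0,0,0.1],255],[[0,0,0],[0,0,0.1],255],[[0,0,0],[0,0,0.2],255],[[0,0,0],[0,0,0.2],255],[[0,0,0],[0,0,0.3],255],[[0,0,0],[0,0,0.3],255],[[0,0,0],[0,0,0.3],255],[[0,0,0],[0,0,0.3],255]]'

```text
clock: 7.2
tcp_pos: [0.4728, -0.1894, 0.0951]
orientation: [0.001, 0.991, 0.135, -0.001]
wrist_force: [-4.9, -1.3, 6.5]
finger_gap: 0.0001
grip_force: 3.3
```

```bash
python3 -c "
from h import *
st()"
```

```text
t 7.2 fix mm [-99.5  -0.2  95.1] rot [1.7992e+02 1.0000e-01 1.5490e+01] F_fix [-5.05  0.01  6.48] gap 0.0001
```

Call:
carry_out --steps '[[[0,0,0],[0,0,0.1],255],[[0,0,0],[0,0,0.1],255],[[0,0,0],[0,0,0.15],255],[[0,0,0],[0,0,0.15],255],[[0,0,0],[0,0,0.2],255],[[0,0,0],[0,0,0.2],255],[[0,0,0],[0,0,0.2],255],[[0,0,0],[0,0,0.2],255]]'

```text
clock: 8.2
tcp_pos: [0.4728, -0.1894, 0.0949]
orientation: [0.001, 0.991, 0.135, -0.0]
wrist_force: [-10.0, 1.7, 20.0]
finger_gap: -0.0001
grip_force: 10.0
```

```bash
python3 -c "
from h import *
st()"
```

```text
t 8.2 fix mm [-99.5  -0.2  94.9] rot [1.7987e+02 6.0000e-02 1.5500e+01] F_fix [-9.16  4.32 20.03] gap -0.0001
```

The lid is at its stop: the plate is at 94.9 mm (nominal 95) and the force has risen to 20 N. I'll retreat upward and go to the nest side of the handle.

Call:
carry_out --steps '[[[0,0,0],[0,0,-3],255],[[0,0,0],[0,0,-7],255],[[0,0,0],[0,0,-11],255],[[0,0,0],[4,0,-11],255],[[0,0,0],[8,0,-11],255],[[0,0,0],[10.6,0,-11],255],[[0,0,0],[10.6,0,-11],255],[[0,0,0],[10.6,0,-11],255]]'

```text
clock: 9.2
tcp_pos: [0.575, -0.1604, 0.2021]
orientation: [-0.0, 0.991, 0.135, -0.001]
wrist_force: [0.2, 0.0, 0.1]
finger_gap: -0.0001
grip_force: 0.0
```

```bash
python3 -c "
from h import *
st()
p,d,c=look('scene');W=world(c,d);cv2.imwrite('pics/s4.png',cv2.resize(p[160:400,200:460,::-1],(650,600),interpolation=cv2.INTER_CUBIC))
m=np.zeros(d.shape,bool);m[280:330,250:300]=1
for u,v in((268,303),(262,306),(270,312)):print(W[v,u].round(4))"
```

```text
t 9.2 fix mm [  6.7   0.4 202.1] rot [-1.7998e+02  6.0000e-02  1.5520e+01] F_fix [ 0.21 -0.06  0.11] gap -0.0001
[ 0.4501 -0.1815  0.046 ]
[ 0.4449 -0.1955  0.045 ]
[ 0.4706 -0.1972  0.0452]
```

View pics/s4.png

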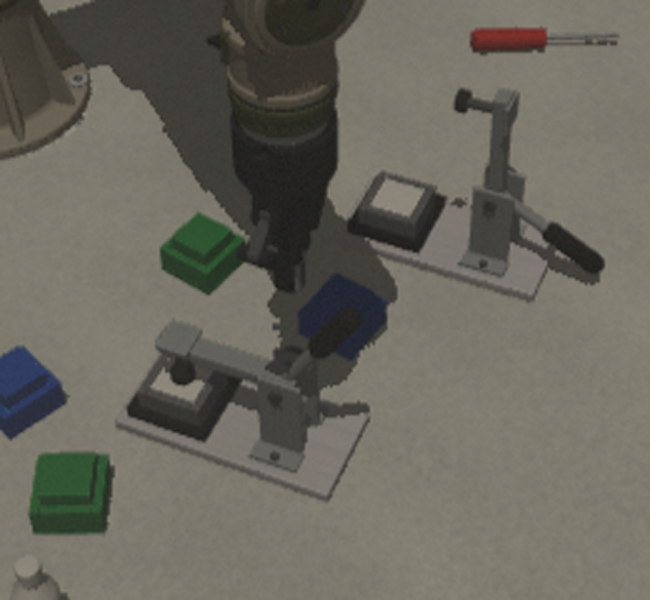

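The lid is now flush with the case rim (crop ~180,385), and the grip is at (335,330). Next I'll lower to the nest side of the grip and push it away.

Call:
carry_out --steps '[[[0,0,0],[0,0,1.8],255],[[0,0,0],[0,0,3.5],255],[[0,0,0],[0.8,0,3.5],255],[[0,0,0],[1.7,0,3.6],255],[[0,0,0],[2.5,0,3.7],255],[[0,0,0],[3.1,0,3.9],255],[[0,0,0],[3.7,0,4.2],255],[[0,0,0],[4.2,0,4.6],255]]'

```text
clock: 10.25
tcp_pos: [0.615, -0.1497, 0.1564]
orientation: [0.0, 0.991, 0.135, -0.002]
wrist_force: [-7.0, -2.7, 1.0]
finger_gap: -0.0001
grip_force: 3.0
```

```bash
python3 -c "
from h import *
st()"
```

```text
t 10.25 fix mm [4.800e+01 1.000e-01 1.564e+02] rot [179.98   0.23  15.49] F_fix [-7.46 -0.7   0.98] gap -0.0001
```

Call:
carry_out --steps '[[[0,0,0],[0.5,0,0.4],255],[[0,0,0],[1.0,0,0.8],255],[[0,0,0],[1.4,0,1.3],255],[[0,0,0],[1.8,0,1.8],255],[[0,0,0],[2.2,0,2.4],255],[[0,0,0],[2.5,0,2.9],255],[[0,0,0],[2.8,0,3.5],255],[[0,0,0],[3.0,0,4.1],255]]'

```text
clock: 11.25
tcp_pos: [0.6461, -0.1411, 0.115]
orientation: [0.0, 0.991, 0.135, 0.001]
wrist_force: [-0.4, -0.8, 0.2]
finger_gap: 0.0
grip_force: 0.3
```

```bash
python3 -c "
from h import *
st()"
```

```text
t 11.25 fix mm [8.04e+01 1.00e-01 1.15e+02] rot [ 1.7998e+02 -8.0000e-02  1.5540e+01] F_fix [-0.62 -0.63  0.23] gap 0.0
```

Call:
carry_out --steps '[[[0,0,0],[0,0,0],255],[[0,0,0],[0.5,0,-2],255],[[0,0,0],[1,0,-5],255],[[0,0,0],[1,0,-9],255],[[0,0,0],[1,0,-13],255],[[0,0,0],[1,0,-16],255],[[0,0,0],[1,0,-16],255],[[0,0,0],[1,0,-16],255]]'

```text
clock: 12.25
tcp_pos: [0.6547, -0.1384, 0.2745]
orientation: [-0.0, 0.991, 0.135, -0.0]
wrist_force: [-0.3, -0.3, 0.6]
finger_gap: -0.0001
grip_force: 0.0
```

```bash
python3 -c "
from h import *
st()
p,d,c=look('scene');W=world(c,d);cv2.imwrite('pics/s5.png',cv2.resize(p[160:400,200:460,::-1],(650,600),interpolation=cv2.INTER_CUBIC))
for n,(u,v) in dict(lidA=(275,310),lidB=(359,239)).items():print(n,W[v-2:v+3,u-2:u+3].reshape(-1,3).mean(0).round(4))
for u,v in((313,274),(350,337)):print(W[v,u].round(4))"
```

```text
t 12.25 fix mm [ 89.4   0.3 274.5] rot [-1.7998e+02  2.0000e-02  1.5520e+01] F_fix [-0.36 -0.24  0.58] gap -0.0001
lidA [ 0.4747 -0.1856  0.0441]
lidB [ 0.6689 -0.1509  0.3465]
[ 0.5718 -0.1642  0.2058]
[ 0.6503 -0.1442  0.0479]
```

View pics/s5.png

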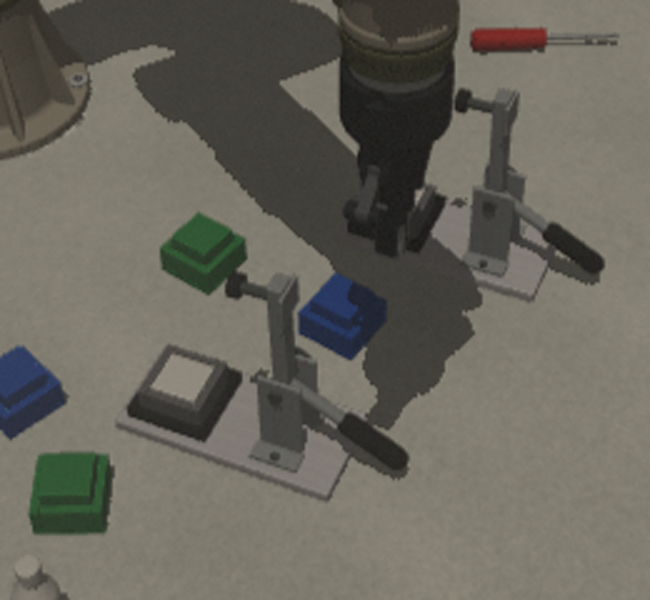

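Clamp A is fully open again (arm top at crop 285,285, grip at 375,445). Its lid reads 44.1 mm, the same as finished lid B, so it is flush, and the gripper is clear.

```bash
python3 -c "
from workcell import env
print(env.hand_in())"
```

```text
the job is handed in; nothing more can be done
None
```

The job is done and handed in at about 12 s of the 48 s: fixture A's lid is pressed flush, its clamp is swung back fully open, and the cases, fixture B and the things around were left alone.

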